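# Hold a hot bun over the plate with tongs

## Task

Pick up the kitchen tongs, close them on the small domed round bun on the cooling rack and lift it off, leaving the flat muffin, the finger roll and everything else on the worktop where they are; the bun is hot, so only the tongs may touch it, not the gripper or arm. Carry it over the side plate and finish there still gripping the tongs with the bun pinched between their tips, held still above the middle of the plate about 15 cm up from the worktop - do not put it down or let go.

Things in the scene. Friction and masses are not known exactly. Their poses are not given: they have to be found in the camera images.
- tongs: Steel kitchen tongs lying flat on the worktop (arms open and close horizontally), 250 mm long, 28 mm tall, 120 g, balanced near the origin. Origin: on the centre line at the underside; x from pivot (block at x = -110 mm) to tips (x = +100 mm), y to the left arm. Sprung open: 6 N at the grip plates starts closing, 9 N reaches the bun. Close the gripper only partly to carry them open.
- tongs_grip (a point): Grip point from above, midway between the upright grip plates, 14 mm above the tongs' underside. Plates 60 mm long (x -30 to 30), 28 tall, 4 thick; over their outer faces at x = 0: 55 mm open, 39 mm with the tips on the 52 mm bun, 24 mm shut. Parallel when squeezed to about 51 mm. Each 1 mm less here closes the tips 1.9 mm.
- tongs_tips (a point): Midway between the tip plates, 100 mm ahead of tongs_grip, 14 mm above the tongs' underside. Each tip plate is upright, 32 mm long, 28 mm tall, 4 mm thick. Gap between them 80 mm open (90 mm over the outer faces), about 20 mm fully shut.
- tongs_left: Left arm of the tongs; origin on the pivot line at the underside, z up. It turns inward by up to 0.14 rad about the pivot (about 0.07 rad when closed on the bun).
- tongs_right: Right arm of the tongs, the mirror image, always moving by the same angle inward.
- rack: Fixed wire cooling rack, 290 mm along its y, 170 along its x, top 45 mm above the worktop. Origin at worktop level under its centre; x points away from the robot. Three bakes stand in a row along its y, 92 mm apart, in any order. It is left or right of the plate, the tongs at the other side. The tongs fit down over the bun, along the rack's x, from the robot's side.
- bun: The bun to be held: the small round domed one, 52 mm across (upright sides from 11 to 24 mm up), 42 mm tall, about 50 g, loose on the rack. Origin at the centre of its underside, z up.
- bun_center (a point): Centre of the bun, 18 mm above its underside, at its widest.
- muffin: Flat round muffin, 64 mm across, 22 mm tall, loose on the rack; leave it. Origin at the centre of its underside.
- finger_roll: Long finger roll, 105 mm along the rack's x, 42 mm wide, 34 mm tall, loose on the rack; leave it. Origin at the centre of its underside.
- plate: White side plate, fixed, 150 mm across, 14 mm tall, on the worktop in the middle. Origin at the centre of its underside.
- spoon: Steel spoon, 160 mm long, lying crosswise on the worktop between robot and plate; leave it. Origin at the middle of its underside.
- salt: Steel salt shaker, 38 mm across, 64 mm tall, beyond the plate; leave it. Origin under its centre.
- jam: Amber glass jam jar with a steel lid, 60 mm across, 75 mm tall, beyond the plate; leave it. Origin under its centre.

How it is judged (in metres and radians):
On the way, in this order (a step that is already met when the one before it is completed fails the run):
1. the gripper has lifted the tongs off the worktop, the bun still in its place on the rack (contact force between the fingers and tongs above 1 N and height (world z) of tongs_grip above 0.035 m and distance of bun from where it was at the start of the episode below 0.02 m), for 0.2 s.
2. both arms of the gripped tongs press on the bun where it stands on the rack (contact force between the fingers and tongs above 1 N and contact force between each of tongs_left, tongs_right and bun above 0.5 N and height (world z) of bun below 0.06 m and distance between tongs_tips and bun_center below 0.035 m), for 0.1 s.
At the end, for the whole second after the job is handed in: Fingers grip the tongs, both arms press the bun (over 0.5 N each), its centre within 35 mm of midway between the tips; underside over 100 mm up, within 45 mm of the plate's centre horizontally, under 30 mm/s, untouched by the robot; other things moved less than 30 mm (contact force between the fingers and tongs above 1 N and contact force between each of tongs_left, tongs_right and bun above 0.5 N and contact force between each of the arm, the fingers and bun below 0.3 N and distance between tongs_tips and bun_center below 0.035 m and height (world z) of bun above 0.1 m and horizontal distance between bun_center and plate below 0.045 m and linear speed of bun below 0.03 m/s and not (distance of any of muffin, finger_roll, spoon, salt, jam from where it was at the start of the episode above 0.03 m)); the arm keeps its last pose, push and grip.
It fails at once if the gripper or arm touches the hot bun (contact force between any of the fingers, the arm and bun above 0.5 N).
It fails at once if another bake or bystander is moved more than 30 mm (distance of any of muffin, finger_roll, spoon, salt, jam from where it was at the start of the episode above 0.03 m).
It also fails if it takes over 48 s, if anything falls off the work surface, if the arm or the gripper's body presses on something with over 40 N, if the wrist force passes 120 N, or if a joint passes its speed limit or range.

## Robot

A 6-joint arm with a two-finger parallel gripper is mounted at the origin on the work surface. World frame = base frame: x ahead of the robot, y to its left, z up, the work surface at z = 0. Lengths are in mm, angles in degrees, forces in N, time in s.
With the tool pointing down it reaches from about 350 to 850 mm from the base axis. Payload 8.1 kg.
Tool frame: the origin (TCP) lies midway between the tips of the shut fingers; the grasp point (between the pads) lies 19 mm behind it; z points along the fingers, y is the line along which they close (so a half turn about z gives the same grasp; the last joint's range is limited). The gripper opens to 85 mm and grips with 20 to 120 N. Pads are 22 mm wide; open, the fingers measure 114 mm over their backs; the gripper's body (76 mm by 85 mm) begins 54 mm behind the grasp point. The pads swing forward as they close: fully open they stand 13 mm farther back than shut.
Start: joints at [-69.351, 7.471, 85.268, -0, 87.261, -4.893], TCP at [258.728, -541.355, 231.292] pointing down, gripper open.
Joint ranges: [-169.43, 169.43], [-51.17, 129.36], [1.28, 143.12], [-76.62, 256.62], [0, 156.53], [-152.29, 152.29]. Speed limits (degrees/s): [136.94, 136.94, 159.86, 180, 180, 180].

## Interface

Orientations are given as [roll, pitch, yaw] about the fixed x, y, z axes, in that order (R = Rz(yaw) Ry(pitch) Rx(roll)).
In Python, from bench import r gives the robot as it stands.
- The arm moves only by the tool pendant, called by a JSON object that holds its "api" and its "payload". Schema: {"type":"object","properties":{"increments":{"type":"array","items":{"type":"array","prefixItems":[{"type":"array","items":{"type":"number"},"minItems":3,"maxItems":3},{"type":"array","items":{"type":"number"},"minItems":3,"maxItems":3},{"type":"number"}],"minItems":3,"maxItems":3},"minItems":1,"maxItems":8},"grip_n":{"type":"number"},"only":{"type":"string"},"quiet":{"type":"boolean"},"lines":{"type":"string"}},"required":["increments"],"additionalProperties":false}. increments is a list of rows, 1 to 8 of them, each written [[rx, ry, rz], [dx, dy, dz], opening]: a rotation vector rx, ry, rz in parts of the range, where 1.0 means 90 degrees, then dx, dy, dz in fractions of the full range, 1 being 750 mm, then the finger opening in mm; each row is the pose to reach, as a shift and turn from the pose commanded when the call began, along the tool's axes at that moment; what a row does not reach only later rows make up. A row lasts 1/8 s, in which the tool goes at most 62.5 mm and 10.7 degrees, less where a joint would pass 70% of its speed; a pose out of reach is approached as far as the arm can. The fingers move at their own pace and stop on an object; grip_n is the grip in N (left out, the last holds). Time passes only in rows, so rows that do not move let the fingers close. The tool returns the time, the measured TCP pose, the force, the opening and the grip force at its end. only (a regular expression) keeps the lines of the reply that match it, lines (a string "A,B") keeps lines A to B, and quiet returns only ok. Shift and turn numbers lie between -1 and 1, and a call with a number outside is refused. Input that does not fit is refused with a message, and nothing moves.
- r.sense(): the state, without advancing time (a new reading comes with each control period).
- r.snapshot(name): name is "scene" or "top" or "wrist"; returns a dict with "pixels" (400x640x3 uint8, blue, green, red), "fx", "fy", "cx", "cy" (pixels), "D" ([k1, k2, p1, p2, k3] as OpenCV has them; the pictures are not rectified), "pose" (4x4, takes a point from camera to world coordinates). Camera axes: x right, y up, looking along -z (the intrinsics and any distortion apply to the point x, -y, -z); pixel columns grow to the right and rows downward; lengths in mm; the calibration is good to about 2 mm. A picture is of the moment at which its call begins. There is no depth.
- r.hand_in(): hands the job in; it is judged then, once.
The state is a dict: "time": time; "joint_pos": joint angles; "qd": joint speeds; "joint_efforts": joint torques, N m; "tool_pos": TCP position; "tcp_rot": TCP orientation; "ft_force": force on the tool from outside, world axes, zero at the start; "wrist_torque": the same for the moment, N m; "finger_gap": finger opening in mm; "grip_force": force on a finger pad.
Only numpy, scipy, OpenCV 4.12 (cv2) and the standard library are available. Lean on these libraries where they do the work, as an engineer would, in place of code of your own. Each camera call takes 0.05 s, during which the arm holds its last target. There are 200 camera calls.

## Working session

There is one attempt and no reset: what is moved stays moved. The work goes in short steps, Python scripts to look and compute and a tool call to move; the robot and the scene stay as the last step left them, time stands still between calls to the robot, and variables do not carry over. Pictures are saved under pics/ and viewed, at most 11 in all, crops included, and the job is handed in when it is done.

```bash
ls; mkdir -p pics
```

Run:
```python
from bench import r
import cv2,pickle
d={}
for n in ("top","scene"):
    s=r.snapshot(n); d[n]=s; cv2.imwrite(f"pics/{n}0.png",s["pixels"]); print(n,s["fx"],s["fy"],s["cx"],s["cy"],s["D"],s["pose"])
pickle.dump(d,open("s0.pkl","wb"))
s=r.sense(); print(s["time"],s["tool_pos"],s["tcp_rot"],s["finger_gap"])
```

```text
bench.py
pics
top 372.6159536313955 372.6159536313955 321.85059459179655 197.98703258467083 [-0.03569785  0.          0.          0.          0.        ] [[ 5.84490650e-03  9.98338653e-01 -5.73216380e-02  5.11273760e+02]
 [-9.99722895e-01  7.14092067e-03  2.24308016e-02  6.99298529e-01]
 [ 2.28028655e-02  5.71746480e-02  9.98103747e-01  1.10641869e+03]
 [ 0.00000000e+00  0.00000000e+00  0.00000000e+00  1.00000000e+00]]
scene 487.19707032679554 487.19707032679554 327.3770626704038 193.1261361262993 [-0.10255185  0.          0.          0.          0.        ] [[ 3.19912392e-02 -7.35472917e-01  6.76798455e-01  1.38935982e+03]
 [ 9.99456522e-01  2.89268672e-02 -1.58081408e-02 -4.04004939e+01]
 [-7.95119963e-03  6.76936352e-01  7.35998610e-01  9.46747330e+02]
 [ 0.00000000e+00  0.00000000e+00  0.00000000e+00  1.00000000e+00]]
0.1 [ 258.56499086 -540.86339599  230.31407223] [-1.79901215e+02 -9.19288738e-03  2.55437465e+01] 85.49035284042687
```

View pics/top0.png

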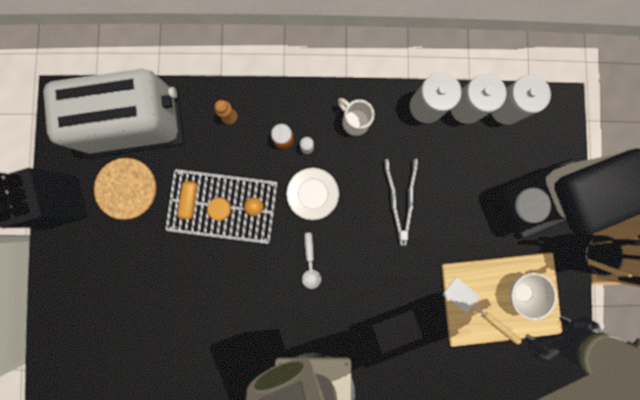

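View pics/scene0.png

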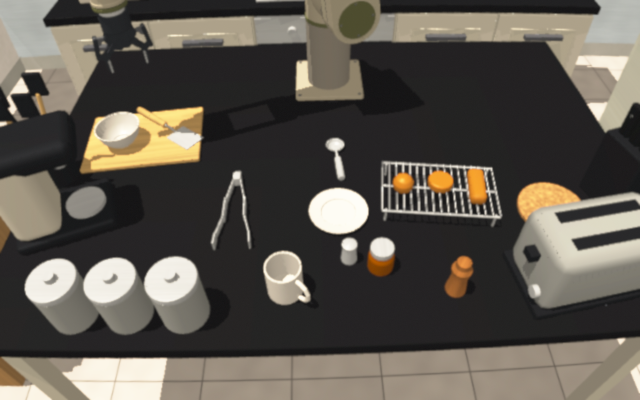

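The top view shows the tongs with the pivot at about (404,240) and tips at (388,160) and (416,160). The plate is at (313,193), the bun at (254,206), the muffin at (219,209), the roll at (187,200), and the rack's corners span (167,170) to (277,241). I'll enlarge the tongs and rack.

Create h.py:
```python
import numpy as np,cv2
def ray(s,u,v):
    K=np.array([[s["fx"],0,s["cx"]],[0,s["fy"],s["cy"]],[0,0,1]])
    p=cv2.undistortPoints(np.array([[[u,v]]],float),K,np.array(s["D"]))[0,0]
    T=np.array(s["pose"]); return T[:3,3],T[:3,:3]@np.array([p[0],-p[1],-1])
def at(s,u,v,z):
    o,d=ray(s,u,v); return (o+d*(z-o[2])/d[2]).round(1)
def tri(a,b):  # list of (s,u,v)
    A=np.zeros((3,3));B=np.zeros(3)
    for s,u,v in (a,b):
        o,d=ray(s,u,v);d=d/np.linalg.norm(d);P=np.eye(3)-np.outer(d,d);A+=P;B+=P@o
    return np.linalg.solve(A,B).round(1)
```

Run:
```python
import pickle,cv2,numpy as np
d=pickle.load(open("s0.pkl","rb"))
t=d["top"]["pixels"]
a=cv2.resize(t[150:250,370:435],None,fx=6,fy=6,interpolation=cv2.INTER_CUBIC)
b=cv2.resize(t[165:245,160:230+52],None,fx=3,fy=3,interpolation=cv2.INTER_CUBIC)
c=np.zeros((600,800,3),np.uint8); c[:600,:390]=a; c[:240,400:766]=b
s=d["scene"]["pixels"]; e=cv2.resize(s[155:255,205:260],None,fx=3.4,fy=3.4); c[250:250+e.shape[0],400:400+e.shape[1]]=e
f=cv2.resize(s[155:230,375:505],None,fx=1.5,fy=1.5); c[250:250+f.shape[0],600:600+f.shape[1]]=f
cv2.imwrite("pics/c0.png",c)
# orange blobs
from h import *
for n in d:
    im=d[n]["pixels"];h=cv2.cvtColor(im,cv2.COLOR_BGR2HSV)
    m=cv2.inRange(h,(5,150,90),(22,255,255)); k,l,st,ce=cv2.connectedComponentsWithStats(m)
    for i in range(1,k):
        if st[i,4]>60: print(n,ce[i].round(1),st[i],at(d[n],*ce[i],65))
    m=cv2.inRange(h,(0,0,200),(180,60,255))
    k,l,st,ce=cv2.connectedComponentsWithStats(m)
    for i in range(1,k):
        if 1000<st[i,4]<6000 : print(n,"W",ce[i].round(1),st[i],at(d[n],*ce[i],12))
```

```text
top [225.1 111.1] [215 100  22  24 326] [815.8 253.   65. ]
top [186.5 200.4] [178 181  19  39 502] [561.6 354.9  65. ]
top [218.9 208.6] [207 197  24  24 412] [539.4 264.   65. ]
top [253.1 206.2] [244 197  20  19 258] [546.7 168.8  65. ]
top W [312.1 193.4] [ 287  168   51   51 2022] [587.4   4.8  12. ]
scene [476.6 186. ] [467 169  21  35 564] [568.9 353.4  65. ]
scene [439.9 181.2] [427 170  27  23 460] [548.7 263.6  65. ]
scene [402.6 182.5] [392 172  22  22 346] [549.6 168.5  65. ]
scene [379.2 265.6] [367 252  27  24 378] [796.3  84.   65. ]
scene [458.9 276.5] [445 256  28  42 790] [831.8 251.8  65. ]
scene W [338.1 210.4] [ 309  188   59   46 2098] [590.2   4.8  12. ]
scene W [588.5 233.6] [ 535  195  105   73 3567] [691.9 623.2  12. ]
scene W [170.  279.1] [ 145  257   52   45 1741] [ 781.6 -386.9   12. ]
scene W [ 49.7 280.6] [  25  259   51   44 1563] [ 781.  -675.4   12. ]
scene W [108.8 280. ] [  84  258   51   45 1669] [ 781.3 -531.1   12. ]
scene W [119.2 378.2] [  63  358  104   42 3602] [1014.2 -450.8   12. ]
```

View pics/c0.png

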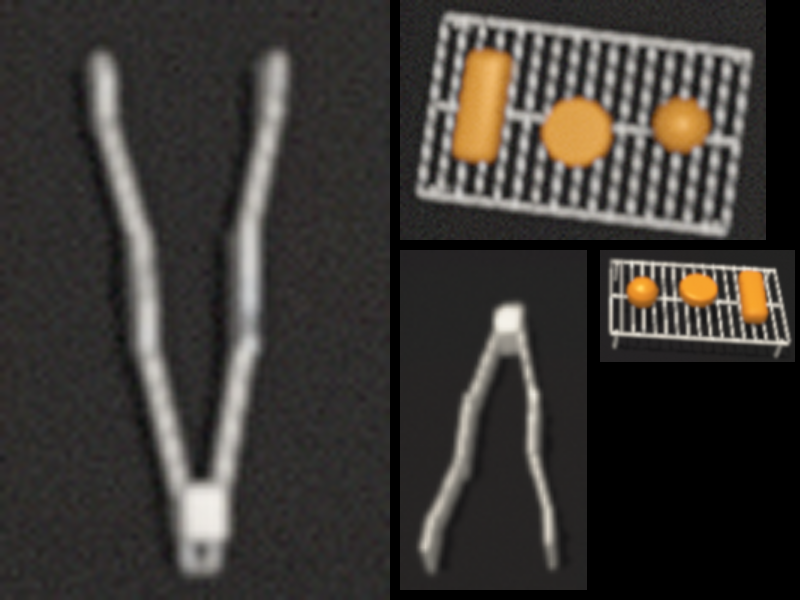

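The crop shows the tongs' tip plates at about (102,83) and (270,85) in crop pixels, the block at (206,512) and the grip plates at (145,295) and (247,295). The rack's corners are at (445,15), (750,50), (418,197) and (728,235), and the bun is the domed piece nearest the plate.

Run:
```python
import pickle
from h import *
d=pickle.load(open("s0.pkl","rb"));t=d["top"];s=d["scene"]
A=lambda u,v,z:at(t,370+(u+.5)/6-.5,150+(v+.5)/6-.5,z)
P={}
for n,(u,v) in dict(tl=(102,83),tr=(270,85),blk=(206,512),gl=(145,295),gr=(247,295),).items(): P[n]=A(u,v,28);print(n,P[n])
tip=(P['tl']+P['tr'])/2;g=(P['gl']+P['gr'])/2
ax=tip-P['blk'];print("len",np.linalg.norm(ax),"yaw",np.degrees(np.arctan2(ax[1],ax[0])),"gap",P['tl'][1]-P['tr'][1],P['gl'][1]-P['gr'][1])
print("grip from blk",P['blk']+ax*110/np.linalg.norm(ax),"mean plates",g)
# scene: check
S=lambda u,v,z:at(s,205+(u-400)/3.4,155+(v-250)/3.4,z)
print("scene blk",S(508,320,28),"tips",S(429,550,14),S(550,550,14))
R=[at(t,160+(u-400)/3,165+v/3,44) for u,v in((445,15),(750,50),(418,197),(728,235))]
print(R,"c",sum(R)/4)
y=(R[0]-R[1]+R[2]-R[3]);x=(R[0]-R[2]+R[1]-R[3]);print("rack yaw",np.degrees(np.arctan2(y[1],y[0]))-90,np.degrees(np.arctan2(x[1],x[0])))
for a,b in(((253.1,206.2),(402.6,182.5)),((218.9,208.6),(439.9,181.2)),((186.5,200.4),(476.6,186))):print(tri((t,)+a,(s,)+b))
```

```text
tl [ 676.1 -212.7   28. ]
tr [ 676.  -295.6   28. ]
blk [ 467.5 -262.5   28. ]
gl [ 572.5 -233.3   28. ]
gr [ 572.8 -283.3   28. ]
len 208.71709321471488 yaw 2.292804400444203 gap 82.90000000000003 50.0
grip from blk [ 577.411937   -258.09930629   28.        ] mean plates [ 572.65 -258.3    28.  ]
scene blk [ 471.5 -260.    28. ] tips [ 684.  -298.3   14. ] [ 686.8 -212.4   14. ]
[array([649.5, 397.4,  44. ]), array([618.1, 106.2,  44. ]), array([476.4, 418.1,  44. ]), array([442.6, 124.8,  44. ])] c [546.65  261.625  44.   ]
rack yaw -6.364935964451561 -6.432176580633851
[546.9 169.3  62. ]
[539.7 266.7  55.4]
[562.  357.1  57.5]
```

Everything agrees with the given sizes. The tongs' grip is near (577,-258) at yaw 2.3°, the bun is at (547,169) and the rack yaw is -6.4°. I'll move above the tongs.

The manual's scale: shifts go in shares of 750 mm and turns go in shares of 90 degrees. Converting my numbers, 409 mm / 750 = 0.5453, 205 mm / 750 = 0.2733, 23.2 degrees / 90 = 0.2578.

{"api": "pendant", "payload": {"increments": [[[0,0,0.0333],[0.068,-0.02,0.016],75],[[0,0,0.0667],[0.136,-0.04,0.0333],75],[[0,0,0.1],[0.204,-0.0587,0.0493],75],[[0,0,0.1333],[0.2733,-0.0787,0.0667],75],[[0,0,0.1667],[0.3413,-0.0987,0.0827],75],[[0,0,0.2],[0.4093,-0.1187,0.1],75],[[0,0,0.2333],[0.4773,-0.1373,0.116],75],[[0,0,0.2578],[0.5453,-0.1573,0.1333],75]], "grip_n": 20}}

```text
time: 1.1
tool_pos: [577.8, -257.1, 130.5]
tcp_rot: [-180.0, 0.0, 2.3]
ft_force: [-0.2, -1.1, -0.6]
finger_gap: 75.1
grip_force: 0.0
```

Run:
```python
from bench import r
import cv2,pickle
s=r.snapshot("wrist");pickle.dump(s,open("w1.pkl","wb"));cv2.imwrite("pics/w1.png",s["pixels"])
s=r.sense();print(s["time"],s["tool_pos"],s["tcp_rot"],s["joint_pos"])
```

```text
1.15 [ 580.86952178 -251.52172685  128.2539042 ] [-1.79767100e+02  1.06381521e-03  2.32807302e+00] [-28.16829248  16.42019111  85.99041602   0.20483666  77.70857931
  59.45982199]
```

View pics/w1.png

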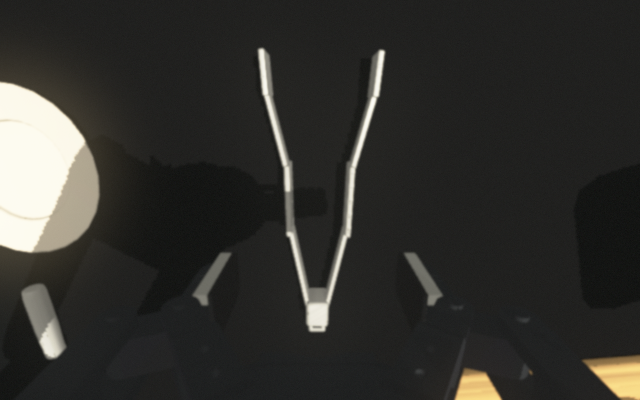

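The wrist view shows the tongs centred between the fingers. The grip plates run from (289,163) to (291,235) and (351,163) to (347,235), and the block is at (317,312). I'll compute the grip from it.

Run:
```python
from bench import r
import pickle
from h import *
w=pickle.load(open("w1.pkl","rb"))
P=[at(w,u,v,28) for u,v in((289,163),(351,163),(291,235),(347,235),(317,312),(264,72),(380,72))]
for p in P:print(p)
g=sum(P[:4])/4;tip=(P[5]+P[6])/2;print("grip",g,"tip",tip)
for a,b in((P[4],tip),(P[4],g),(g,tip)):
    print(np.linalg.norm(b-a),np.degrees(np.arctan2(*(b-a)[[1,0]])))
print(at(w,317,312,28)[0]+110)
s=r.sense();print(s["time"],s["tool_pos"],s["tcp_rot"])
# plate in this view, check vs top
```

```text
[ 608.9 -233.2   28. ]
[ 610.8 -281.9   28. ]
[ 547.9 -235.7   28. ]
[ 549.7 -282.8   28. ]
[ 472.4 -260.5   28. ]
[ 675.  -214.1   28. ]
[ 678.3 -298.4   28. ]
grip [ 579.325 -258.4     28.   ] tip [ 676.65 -256.25   28.  ]
204.29421186122724 1.1920290263703135
106.94561994303467 1.1251407078358557
97.34874485580174 1.2655113608304909
582.4
1.15 [ 580.86952178 -251.52172685  128.2539042 ] [-1.79767100e+02  1.06381521e-03  2.32807302e+00]
```

To row units: 85 mm / 750 = 0.1133, 45 mm / 750 = 0.06, 0.6 degrees / 90 = 0.0067.

{"api": "pendant", "payload": {"increments": [[[0,0,0.0067],[0,0,0],75],[[0,0,0.0067],[0,0,0.06],75],[[0,0,0.0067],[0,0,0.1133],75],[[0,0,0.0067],[0,0,0.1133],75],[[0,0,0.0067],[0,0,0.1133],75]]}}

```text
time: 1.78
tool_pos: [577.2, -259.7, 48.1]
tcp_rot: [179.9, -0.1, 1.7]
ft_force: [-0.1, 0.1, 0.9]
finger_gap: 75.3
grip_force: 0.0
```

Run:
```python
from bench import r
s=r.sense();print(s["time"],s["tool_pos"],s["tcp_rot"],s["ft_force"])
```

```text
1.775 [ 577.21748314 -259.74850137   48.1020909 ] [ 1.79942951e+02 -7.85986354e-02  1.68384054e+00] [-0.1086017   0.08108335  0.88506945]
```

To row units: 43 mm / 750 = 0.0573, 25 mm / 750 = 0.0333.

{"api": "pendant", "payload": {"increments": [[[0,0,0],[0,0.0013,0.0333],75],[[0,0,0],[0,0.0013,0.0573],75],[[0,0,0],[0,0.0013,0.0573],75],[[0,0,0],[0,0.0013,0.0573],75]]}}

```text
time: 2.28
tool_pos: [577.5, -259.9, 4.4]
tcp_rot: [180.0, -0.1, 1.7]
ft_force: [0.7, -0.2, -0.3]
finger_gap: 75.0
grip_force: 0.0
```

Run:
```python
from bench import r
s=r.sense();print(s["tool_pos"],s["tcp_rot"],s["ft_force"])
```

```text
[ 577.51076435 -259.88271741    4.38778748] [ 1.79963528e+02 -6.00808346e-02  1.74525404e+00] [ 0.73910365 -0.22004826 -0.27572328]
```

{"api": "pendant", "payload": {"increments": [[[0,0,0],[0,0,0],50],[[0,0,0],[0,0,0],50],[[0,0,0],[0,0,0],50],[[0,0,0],[0,0,0],50]], "grip_n": 25}}

```text
time: 2.78
tool_pos: [578.1, -260.0, 5.0]
tcp_rot: [179.9, -0.1, 1.7]
ft_force: [0.2, 0.7, 5.7]
finger_gap: 50.3
grip_force: 8.7
```

```bash
python3 - <<'E'
from bench import r
import cv2
cv2.imwrite("pics/w2.png",r.snapshot("wrist")["pixels"])
s=r.sense();print(s["tool_pos"],s["ft_force"],s["finger_gap"])
E
```

```text
[ 578.12315653 -260.01124124    4.97437483] [-0.52475626  1.34050062  6.48977802] 50.27520030559425
```

View pics/w2.png

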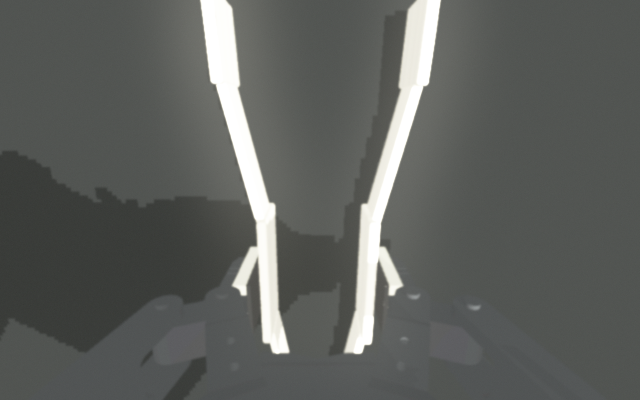

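The grip plates sit between the pads, but only their upper part. I'll open slightly, go 8 mm lower and regrip.

To row units: 8 mm / 750 = 0.0107.

{"api": "pendant", "payload": {"increments": [[[0,0,0],[0,0,0],64],[[0,0,0],[0,0,0],64],[[0,0,0],[0,0,0.0107],64],[[0,0,0],[0,0,0.0107],64],[[0,0,0],[0,0,0.0107],64]], "grip_n": 25}}

```text
time: 3.45
tool_pos: [576.5, -259.4, -5.2]
tcp_rot: [-180.0, 0.1, 1.7]
ft_force: [-0.8, 0.1, 0.4]
finger_gap: 64.2
grip_force: 0.0
```

{"api": "pendant", "payload": {"increments": [[[0,0,0],[0,0,0],49],[[0,0,0],[0,0,0],49],[[0,0,0],[0,0,0],49],[[0,0,0],[0,0,0],49]]}}

```text
time: 3.95
tool_pos: [578.1, -259.8, -2.8]
tcp_rot: [180.0, -0.1, 1.8]
ft_force: [-1.5, 2.7, 9.6]
finger_gap: 49.3
grip_force: 12.4
```

To row units: -130 mm / 750 = -0.1733, -95 mm / 750 = -0.1267.

{"api": "pendant", "payload": {"increments": [[[0,0,0],[0,0,-0.0133],49],[[0,0,0],[0,0,-0.04],49],[[0,0,0],[0,0,-0.08],49],[[0,0,0],[0,0,-0.1267],49],[[0,0,0],[0,0,-0.1733],49],[[0,0,0],[0,0,-0.1733],49],[[0,0,0],[0,0,-0.1733],49],[[0,0,0],[0,0,-0.1733],49]]}}

```text
time: 4.95
tool_pos: [575.8, -258.9, 123.5]
tcp_rot: [-179.9, 0.2, 1.7]
ft_force: [-0.1, 0.3, -1.2]
finger_gap: 49.1
grip_force: 7.1
```

```bash
python3 - <<'E'
from bench import r
import cv2,pickle
d={n:r.snapshot(n) for n in("top","scene","wrist")};pickle.dump(d,open("s3.pkl","wb"))
c=cv2.resize(d["scene"]["pixels"][110:290,180:520],None,fx=2.2,fy=2.2);cv2.imwrite("pics/s3.png",c);cv2.imwrite("pics/w3.png",d["wrist"]["pixels"])
s=r.sense();print(s["tool_pos"],s["tcp_rot"],s["ft_force"],s["wrist_torque"],s["grip_force"])
E
```

```text
[ 576.2001497  -259.15365484  123.9033528 ] [-1.79933872e+02  1.09659834e-01  1.74130281e+00] [-0.33593759 -0.2155189  -0.58602526] [-0.0372419   0.00115413  0.0467905 ] 7.07987017929554
```

View pics/w3.png

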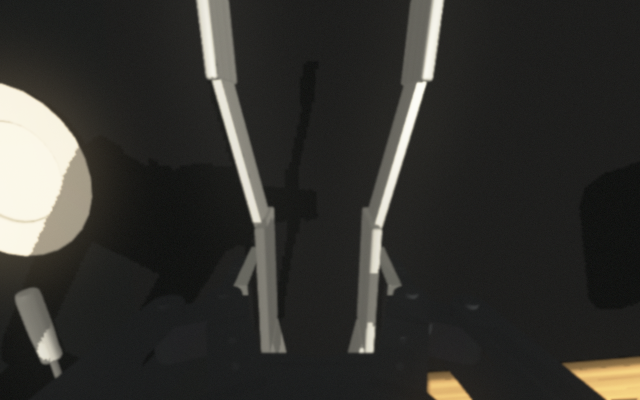

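View pics/s3.png

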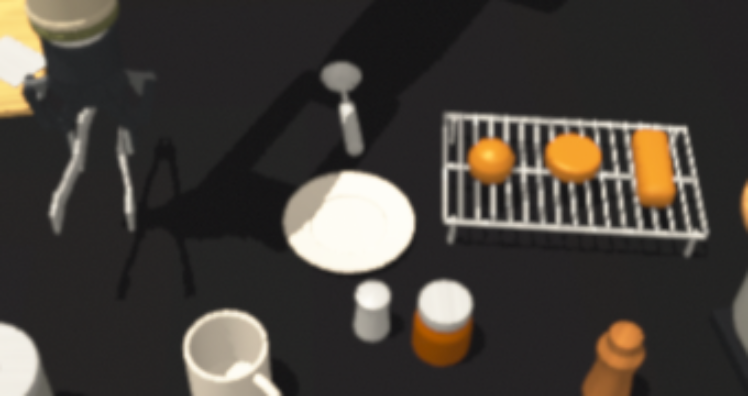

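The tongs hang level and symmetric in the grip (tip plates end at (208,78) and (432,78)), and the bakes are undisturbed. I'll carry the tongs over to the rack.

To row units: -222 mm / 750 = -0.296, -198 mm / 750 = -0.264, 4 degrees / 90 = 0.0444.

{"api": "pendant", "payload": {"increments": [[[0,0,0.0033],[-0.0053,-0.0187,0],49],[[0,0,0.0078],[-0.0133,-0.052,0],49],[[0,0,0.0144],[-0.024,-0.0933,0],49],[[0,0,0.02],[-0.036,-0.1373,0],49],[[0,0,0.0267],[-0.048,-0.1827,0],49],[[0,0,0.0333],[-0.0587,-0.224,0],49],[[0,0,0.0389],[-0.0693,-0.264,0],49],[[0,0,0.0444],[-0.0773,-0.296,0],49]]}}

```text
time: 6.1
tool_pos: [511.2, -37.5, 125.1]
tcp_rot: [-180.0, 0.0, -2.2]
ft_force: [0.2, -0.0, -0.8]
finger_gap: 49.1
grip_force: 7.1
```

{"api": "pendant", "payload": {"increments": [[[0,0,0.0056],[-0.012,-0.036,0],49],[[0,0,0.0122],[-0.0267,-0.08,0],49],[[0,0,0.02],[-0.0427,-0.1267,0],49],[[0,0,0.0267],[-0.0587,-0.1733,0],49],[[0,0,0.0333],[-0.072,-0.2147,0],49],[[0,0,0.0389],[-0.084,-0.2493,0],49],[[0,0,0.0433],[-0.0933,-0.2747,0],49],[[0,0,0.0456],[-0.0977,-0.2891,0],49]]}}

```text
time: 7.1
tool_pos: [446.5, 181.3, 125.1]
tcp_rot: [-180.0, 0.0, -6.3]
ft_force: [-0.3, -0.3, -1.5]
finger_gap: 49.1
grip_force: 7.1
```

{"api": "pendant", "payload": {"increments": [[[0,0,0],[0,0,0],49],[[0,0,0],[0,0,0],49],[[0,0,0],[0,0,0],49]]}}

```text
time: 7.48
tool_pos: [447.7, 179.5, 125.3]
tcp_rot: [180.0, -0.0, -6.4]
ft_force: [-1.3, 0.4, -1.0]
finger_gap: 49.2
grip_force: 7.1
```

Run:
```python
from bench import r
import cv2,pickle,numpy as np
d={n:r.snapshot(n) for n in("top","scene","wrist")};pickle.dump(d,open("s4.pkl","wb"))
c=np.zeros((600,800,3),np.uint8);c[:350,:560]=cv2.resize(d["wrist"]["pixels"],(560,350))
c[350:600,:400]=cv2.resize(d["scene"]["pixels"][110:235,350:550],None,fx=2,fy=2)
c[350:600,400:800]=cv2.resize(d["top"]["pixels"][150:275,150:350],None,fx=2,fy=2)
cv2.imwrite("pics/s4.png",c)
s=r.sense();print(s["tool_pos"],s["tcp_rot"],s["ft_force"],s["grip_force"])
```

```text
[447.66834604 179.67085426 125.28155731] [ 1.79997396e+02 -3.47138625e-04 -6.40377007e+00] [-0.85065706  0.94771822 -1.03074977] 7.085625529289246
```

View pics/s4.png

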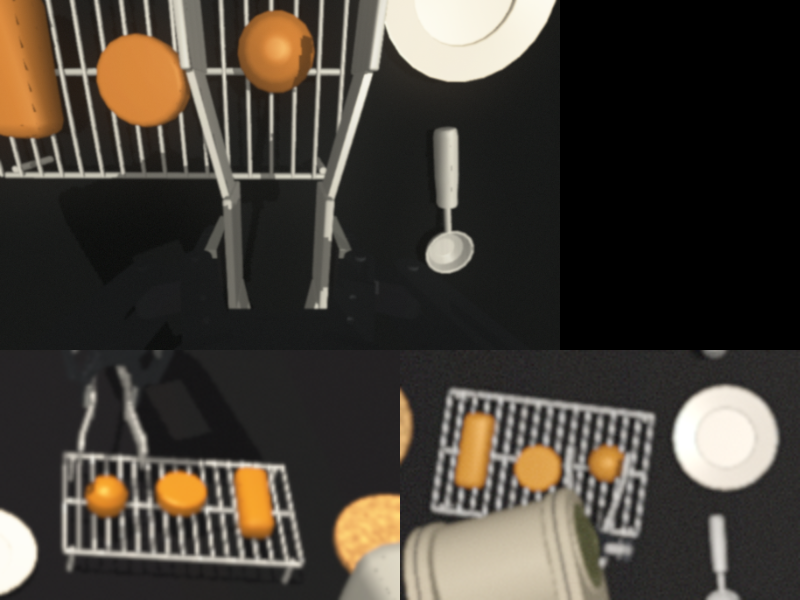

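The tongs' arms straddle the bun in the wrist view: bun at (276,51), arms at about 185 and 378 at the same height in the panel. I'll check the bun's position from this closer view.

Run:
```python
import pickle
from h import *
d=pickle.load(open("s4.pkl","rb"));w=d["wrist"]
h=cv2.cvtColor(w["pixels"],cv2.COLOR_BGR2HSV);m=cv2.inRange(h,(5,120,40),(22,255,255))
k,l,st,ce=cv2.connectedComponentsWithStats(m)
for i in range(1,k):
    if st[i,4]>300:
        x,y,W,H,_=st[i];print(ce[i],st[i],at(w,x+W/2,y+H/2,63),"w",np.linalg.norm(at(w,x,y+H/2,63)-at(w,x+W,y+H/2,63)))
s=d["scene"];h=cv2.cvtColor(s["pixels"],cv2.COLOR_BGR2HSV);m=cv2.inRange(h,(5,150,90),(22,255,255))
k,l,st,ce=cv2.connectedComponentsWithStats(m)
for i in range(1,k):
    if 200<st[i,4]<800:print(ce[i],at(s,*ce[i],65))
# tip positions: plate near-end top edges in wrist px, z=125+32
T=157
for u,v in((190,70),(372,70)):print(at(w,u/.875,v/.875,T-0))
print(w["pose"][:3,3])
# where would target tip appear
```

```text
[31.45507596 82.98128584] [   0    0   74  160 9939] [558.6 343.5  63. ] w 48.11423905664516
[315.0348087   58.29002251] [ 271   10   90   98 6665] [549.3 169.4  63. ] w 54.14471350002696
[161.9253632   91.77409338] [ 108   36  110  112 9017] [541.6 265.9  63. ] w 69.11237226430586
[476.58156028 185.97695035] [568.9 353.4  65. ]
[439.98249453 181.16411379] [548.7 263.8  65. ]
[402.70967742 182.54545455] [549.9 168.7  65. ]
[379.18882979 265.62765957] [796.3  83.9  65. ]
[458.86599241 276.52718078] [831.8 251.8  65. ]
[534.3 203.7 157. ]
[526.6 135.2 157. ]
[522.32840794 171.61440406 267.71406871]
```

{"api": "pendant", "payload": {"increments": [[[0,0,0],[0.0027,0,0.0133],49],[[0,0,0],[0.0027,0,0.0293],49],[[0,0,0],[0.0027,0,0.0467],49],[[0,0,0],[0.0027,0,0.064],49],[[0,0,0],[0.0027,0,0.08],49],[[0,0,0],[0.0027,0,0.0933],49],[[0,0,0],[0.0027,0,0.1027],49],[[0,0,0],[0.0027,0,0.1027],49]]}}

```text
time: 8.62
tool_pos: [449.0, 179.8, 47.7]
tcp_rot: [180.0, 0.1, -6.4]
ft_force: [-0.1, -0.2, -1.0]
finger_gap: 48.9
grip_force: 7.1
```

{"api": "pendant", "payload": {"increments": [[[0,0,0],[0,0,0],49],[[0,0,0],[0,0,0],49]]}}

```text
time: 8.88
tool_pos: [449.9, 180.0, 48.9]
tcp_rot: [-180.0, -0.1, -6.4]
ft_force: [-0.2, 0.3, -0.7]
finger_gap: 48.9
grip_force: 7.1
```

Run:
```python
from bench import r
import cv2,pickle,numpy as np
d={n:r.snapshot(n) for n in("scene","wrist")}
c=np.zeros((600,800,3),np.uint8);c[:350,:560]=cv2.resize(d["wrist"]["pixels"],(560,350))
c[350:600,:400]=cv2.resize(d["scene"]["pixels"][110:235,350:550],None,fx=2,fy=2)
cv2.imwrite("pics/s5.png",c)
s=r.sense();print(s["tool_pos"],s["tcp_rot"],s["ft_force"],s["grip_force"])
```

```text
[449.79566596 180.0135027   48.72523623] [-1.79980360e+02 -4.11147296e-02 -6.35671343e+00] [-0.20429745 -0.16110811 -1.25852646] 7.087259888648987
```

View pics/s5.png

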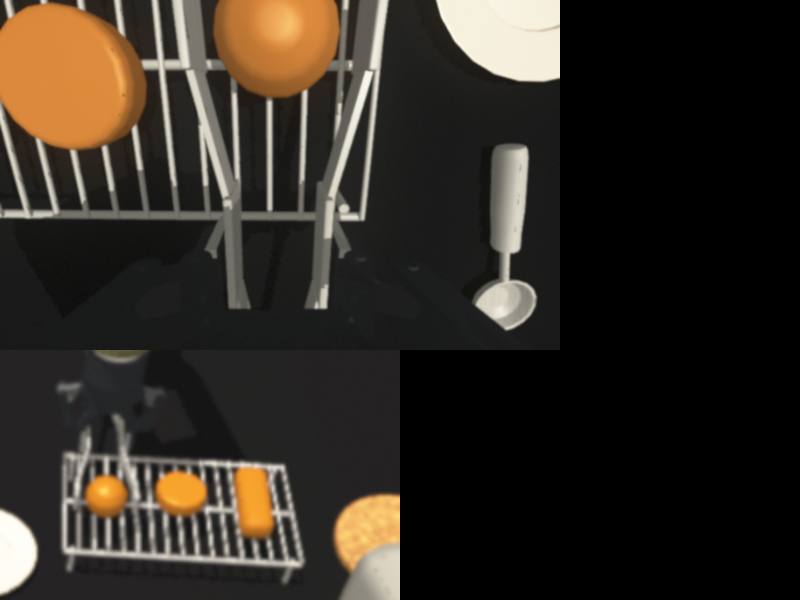

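The tongs straddle the bun with clear gaps on both sides, the muffin is well clear, and there is no contact force. I'll close on the bun.

{"api": "pendant", "payload": {"increments": [[[0,0,0],[0,0,0],46],[[0,0,0],[0,0,0],43],[[0,0,0],[0,0,0],40],[[0,0,0],[0,0,0],36],[[0,0,0],[0,0,0],32],[[0,0,0],[0,0,0],32],[[0,0,0],[0,0,0],32],[[0,0,0],[0,0,0],32]], "grip_n": 25}}

```text
time: 9.98
tool_pos: [449.5, 179.9, 48.3]
tcp_rot: [180.0, -0.0, -6.4]
ft_force: [-0.3, -1.1, -1.1]
finger_gap: 39.6
grip_force: 25.2
```

{"api": "pendant", "payload": {"increments": [[[0,0,0],[0,0,-0.0067],32],[[0,0,0],[0,0,-0.02],32],[[0,0,0],[0,0,-0.04],32],[[0,0,0],[0,0,-0.064],32],[[0,0,0],[0,0,-0.088],32],[[0,0,0],[0,0,-0.1093],32],[[0,0,0],[0,0,-0.12],32],[[0,0,0],[0,0,-0.12],32]]}}

```text
time: 10.98
tool_pos: [449.9, 180.0, 139.0]
tcp_rot: [-180.0, -0.1, -6.4]
ft_force: [-0.4, 0.8, -1.9]
finger_gap: 39.5
grip_force: 25.4
```

Run:
```python
from bench import r
import cv2,pickle,numpy as np
d={n:r.snapshot(n) for n in("scene","wrist")};pickle.dump(d,open("s6.pkl","wb"))
c=np.zeros((600,800,3),np.uint8);c[:350,:560]=cv2.resize(d["wrist"]["pixels"],(560,350))
c[350:600,:400]=cv2.resize(d["scene"]["pixels"][110:235,350:550],None,fx=2,fy=2)
cv2.imwrite("pics/s6.png",c)
s=r.sense();print(s["tool_pos"],s["tcp_rot"],s["ft_force"],s["grip_force"])
```

```text
[449.06028275 179.77826854 137.68100374] [ 1.79978513e+02  5.22409592e-02 -6.35829246e+00] [-0.72386907  1.14856854 -2.14473833] 25.435467213392258
```

View pics/s6.png

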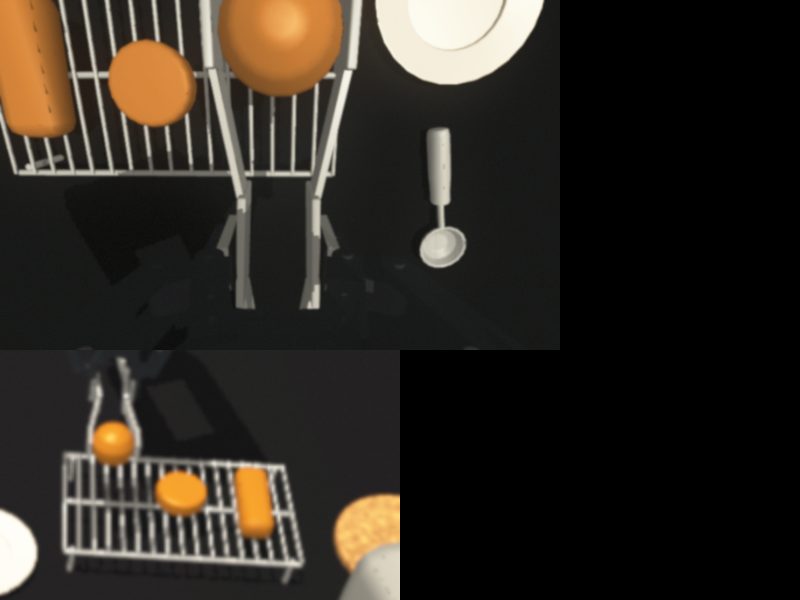

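The bun is lifted and pinched between the tips (gap 39.5 mm as predicted), with the other bakes in place. I'll carry it to the plate.

To row units: 158.8 mm / 750 = 0.2117, 57.6 mm / 750 = 0.0768.

{"api": "pendant", "payload": {"increments": [[[0,0,0],[0.0053,0.0133,-0.004],32],[[0,0,0],[0.016,0.0427,-0.008],32],[[0,0,0],[0.0293,0.08,-0.012],32],[[0,0,0],[0.0427,0.1173,-0.016],32],[[0,0,0],[0.0547,0.152,-0.016],32],[[0,0,0],[0.0653,0.1813,-0.016],32],[[0,0,0],[0.0733,0.2027,-0.016],32],[[0,0,0],[0.0768,0.2117,-0.016],32]]}}

```text
time: 12.08
tool_pos: [489.1, 14.7, 150.1]
tcp_rot: [180.0, 0.0, -6.4]
ft_force: [-0.5, 0.7, -1.7]
finger_gap: 39.8
grip_force: 25.5
```

{"api": "pendant", "payload": {"increments": [[[0,0,0],[0,0,0],32],[[0,0,0],[0,0,0],32],[[0,0,0],[0,0,0],32],[[0,0,0],[0,0,0],32]]}}

```text
time: 12.58
tool_pos: [489.1, 16.1, 150.3]
tcp_rot: [-180.0, -0.0, -6.3]
ft_force: [-0.4, -1.0, -1.4]
finger_gap: 40.1
grip_force: 25.5
```

Run:
```python
from bench import r
from h import *
d={n:r.snapshot(n) for n in("scene","wrist","top")}
for n in d:
    s=d[n];m=cv2.inRange(cv2.cvtColor(s["pixels"],cv2.COLOR_BGR2HSV),(5,120,60),(22,255,255));k,l,st,ce=cv2.connectedComponentsWithStats(m)
    for i in range(1,k):
        if 150<st[i,4]: print(n,ce[i].round(),st[i],at(s,*ce[i],170))
c=np.zeros((600,800,3),np.uint8);c[:350,:560]=cv2.resize(d["wrist"]["pixels"],(560,350))
c[350:600,:400]=cv2.resize(d["scene"]["pixels"][110:235,290:490],None,fx=2,fy=2)
c[350:600,400:]=cv2.resize(d["top"]["pixels"][150:275,200:400],None,fx=2,fy=2)
cv2.imwrite("pics/s7.png",c)
s=r.sense();print(s["time"],s["tool_pos"],s["tcp_rot"],s["grip_force"])
```

```text
scene [169. 116.] [135 106  69  29 457] [ 387.7 -425.9  170. ]
scene [134. 155.] [  79  116  123   58 1926] [ 533.4 -481.5  170. ]
scene [338. 166.] [328 154  21  25 421] [593.    3.4 170. ]
scene [477. 186.] [467 169  21  36 592] [667.  306.6 170. ]
scene [440. 181.] [427 170  27  24 492] [649.1 227.5 170. ]
scene [542. 197.] [ 516  182   64   39 1344] [704.2 445.2 170. ]
scene [  3. 233.] [  0 218  10  33 187] [ 764.6 -717.3  170. ]
scene [379. 266.] [367 251  28  26 443] [867.1  69.4 170. ]
scene [459. 277.] [444 255  30  43 850] [898.3 217.1 170. ]
scene [  9. 375.] [  0 357  24  28 412] [1074.6 -580.4  170. ]
wrist [320.  48.] [  249     0   144   109 13010] [583.5   5.  170. ]
wrist [ 18. 178.] [   0  137   44   80 2635] [550.1 133.2 170. ]
top [225. 111.] [214 100  24  25 398] [784.  227.2 170. ]
top [124. 188.] [  94  157   63   63 2525] [585.8 477.  170. ]
top [187. 200.] [177 180  20  40 582] [558.  318.1 170. ]
top [313. 190.] [304 181  18  18 254] [585.8   3.3 170. ]
top [219. 209.] [206 196  25  26 444] [536.4 238.  170. ]
top [624. 229.] [593 215  47  25 489] [ 488.8 -811.8  170. ]
top [618. 271.] [588 258  52  25 533] [ 380.1 -790.7  170. ]
12.725 [489.10811786  15.87962749 150.31400039] [-1.79999454e+02 -2.84465415e-03 -6.33813414e+00] 25.503787184134126
```

View pics/s7.png

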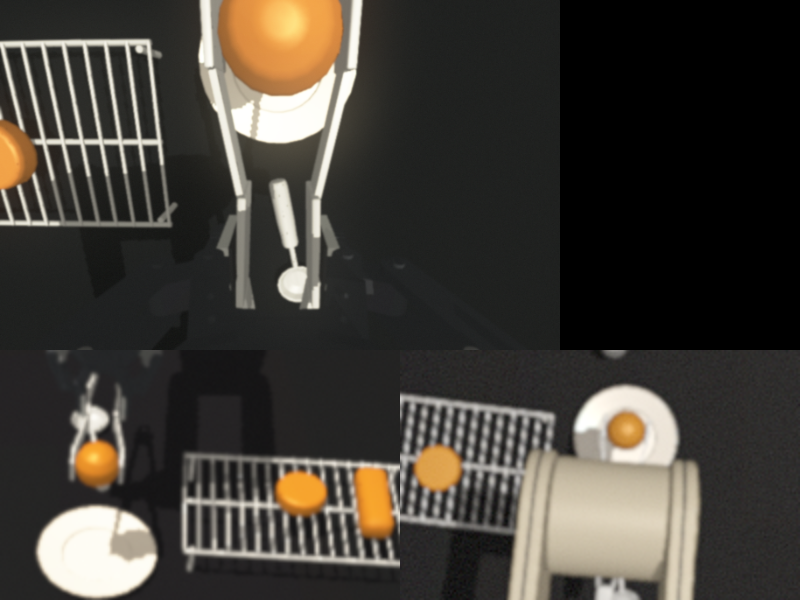

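The bun is at about (588,4), 150 mm up and over the plate's middle at (588,5). It is still pinched in the tongs and nothing else has been disturbed, so I'm handing in.

```bash
python3 -c "
from bench import r
print(r.hand_in())"
```

```text
the job is handed in; nothing more can be done
None
```

I handed the job in with the bun pinched in the tongs and held still about 15 cm above the middle of the plate; the arm finished at about 12.7 s, and the last pictures showed nothing else moved. The hand-in returned no verdict.

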